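# Find the free-running banding wheel and set the jug turning on it

### The job

One of the two banding wheels on the bench has a binding bearing: while they are still empty, spin both by their pins to find out which one runs freely. Then take the jug out of its cradle, stand it upright in the middle of the free-running wheel at rest, and only then push that wheel into a turn for the scanner, so that it is still carrying the jug round by itself when you let go and finish. Leave the other things on the bench where they are.

Things in the scene. Friction and masses are not known exactly. Their poses are not given: they have to be found in the camera images.
- wheel_a_mid (a point): one of two banding wheels that look alike and may stand in either place: turntable on a heavy dark cast foot that does not shift, round bare-metal head 180 mm across, 13 mm thick, with fine concentric grooves. This point: centre of the head's top face, 75 mm above the bench, on its upright axis
- wheel_a_pin1 (a point): top of one of the two upright dark pins (12 mm thick, standing 19 mm above the head) of this wheel, 74 mm from its axis, one each side; they start at any angle and go round with the head. Pushing a pin sideways turns the wheel
- wheel_a_pin2 (a point): top of the other pin of the same wheel, across the head from the first
- wheel_a (a joint): turn of this wheel's head, rad, counter-clockwise from above, unlimited, 0 at the start. One of the two wheels runs freely (drag about 0.003 N m: flicked to 2 rad/s, empty or with the jug, it runs on for over 3 s), the other binds (about 0.16 N m, 2 N at a pin: it stops as soon as it is no longer pushed)
- wheel_b_mid (a point): the second banding wheel, of the same size and look: centre of the top face of its head, 75 mm above the bench
- wheel_b_pin1 (a point): top of one of the two pins of the second wheel, as on the first
- wheel_b_pin2 (a point): top of the other pin of the second wheel
- wheel_b (a joint): turn of the second wheel's head, rad, counter-clockwise from above, unlimited, 0 at the start
- cradle: fixed pale wooden cradle, base board 190 x 140 mm, 95 mm high, with two grey padded rails; the jug lies back in it, axis 35 degrees from upright, mouth leaning to the cradle's -x side (roughly to the robot). Origin: centre of the base's underside, z up. Rails and back board reach 80 mm along the jug from its foot; neck and handle stand clear
- jug: plain terracotta jug with one handle, 150 mm high, 0.22 kg: foot 60 mm wide, belly 84 mm, straight neck 46 mm wide from 104 to 134 mm above the foot, rim 60 mm. Origin: centre of the foot's underside; z along its axis to the mouth, x toward the handle. In the cradle the handle is on the upper side, away from the rails
- jug_grip (a point): on the jug's axis in the middle of its neck, 121 mm above its foot: where to grip it, with the fingers closing across the handle's plane (along the jug's y). It bears 60 N; gripped weakly it can swing between the fingers
- jug_handle (a point): outermost part of the jug's handle, 62 mm from the jug's axis, 105 mm above its foot
- ethanol_bottle: bystander: white bottle with a blue cap, 58 mm across, 130 mm high, standing loose; origin at the centre of its underside
- dust_brush: bystander: flat wooden dusting brush, 205 mm long (along its y), 60 mm wide, 16 mm thick, lying loose; origin under its middle
- tape_roll: bystander: roll of masking tape lying flat, 100 mm across, 25 mm high, loose; origin under its middle
Not all that is in view belongs to the job. Leave any purple look-alike of the part that bears wheel_a_mid alone.

How it is judged:
By the outcome, as a careful person would: the job done as asked, in the order asked, and still so for the second after the job is handed in, with the robot touching nothing.
It also fails if it takes over 72 s, if anything falls off the work surface, if the arm or the gripper's body presses on something with over 40 N, if the wrist force passes 120 N, or if a joint passes its speed limit or range.

### The arm

A 6-joint arm with a two-finger parallel gripper is mounted at the origin on a cart in front of the work surface, level with it; the furniture and walls round the work are solid. World frame = base frame: x ahead of the robot, y to its left, z up, the work surface at z = 0. Lengths are in m, angles in rad, forces in N, time in s.
With the tool pointing down it reaches from about 0.3 to 0.775 m from the base axis. Payload 14.6 kg.
Tool frame: the origin (TCP) lies midway between the tips of the shut fingers; the grasp point (between the pads) lies 19 mm behind it; z points along the fingers, y is the line along which they close (so a half turn about z gives the same grasp; the last joint's range is limited). The gripper opens to 94 mm and grips with 3 to 60 N. Pads are 16 mm wide; open, the fingers measure 119 mm over their backs; the gripper's body (75 mm by 177 mm) begins 78 mm behind the grasp point.
Start: joints at [1.086, 0.3, 1.521, -0, 1.321, -0.067], TCP at [0.223, 0.503, 0.205] pointing down, gripper open.
Joint ranges: [-3.03, 3.03], [-0.79, 2.21], [0.23, 2.52], [-1.04, 4.18], [0, 3.07], [-2.55, 2.55]. Speed limits (rad/s): [2.22, 2.22, 2.57, 3.14, 3.14, 3.14].

### API

Orientations are given as a rotation vector (axis times angle).
In Python, from workcell import ctrl gives the robot as it stands. The module is installed in compiled form; this text tells all that it offers. Calls block until the motion is done:
- ctrl.movep(position, orientation): joint-space move of the TCP to a pose.
- ctrl.servo_line(position, attitude=None, v=0.15, f_stop=None): straight line of the TCP; attitude=None keeps the orientation; v is the mean speed in m/s. With f_stop (N) it stops when the force on the tool has changed by that much, and returns True; else False.
- ctrl.set_joints(angles): joint-space move.
- ctrl.open_gripper() and ctrl.grasp(f_grip=None): open the fingers fully, or close them until they stop; f_grip is the grip in N (None keeps the last).
- ctrl.hold(seconds).
- ctrl.ik(position, orientation): joint angles nearest the present ones, or None.
- ctrl.observe(): the state.
- ctrl.capture(name): name is "side" or "top" or "wrist"; returns a dict with "frame" (384x512x3 uint8, blue, green, red), "fx", "fy", "cx", "cy" (pixels), "extrinsics" (4x4, takes a point from world to camera coordinates). Camera axes: x right, y down, z forward; pixel columns grow to the right and rows downward; lengths in m; the calibration is good to about 2 mm. A picture is of the moment at which its call begins. There is no depth.
A pose or a line that the arm cannot do raises ctrl.Unreachable and nothing moves.
- ctrl.job_done(): hands the job in; it is judged then, once.
The state is a dict: "clock": time; "joint_positions": joint angles; "qvel": joint speeds; "tau": joint torques, N m; "tool_pos": TCP position; "ee_rot": TCP orientation; "contact_force": force on the tool from outside, world axes, zero at the start; "moment": the same for the moment, N m; "opening": finger opening in m; "grasp_force": force on a finger pad.
Only numpy, scipy, OpenCV 4.12 (cv2) and the standard library are available. Lean on these libraries where they do the work, as an engineer would, in place of code of your own. Each camera call takes 0.05 s, during which the arm holds its last target. There are 200 camera calls.

## Working session

There is one attempt and no reset: what is moved stays moved. The work goes in short steps, each a Python script; the robot and the scene stay as the last script left them, time stands still between calls to the robot, and variables do not carry over. Pictures are saved under pics/ and viewed, at most 10 in all, crops included, and the job is handed in when it is done.

```bash
mkdir -p pics
cat > h.py <<'E'
import numpy as np, cv2
from workcell import ctrl
def snap(n,f):
    c=ctrl.capture(n); cv2.imwrite('pics/'+f+'.png',c['frame']); np.savez('pics/'+f+'.npz',**{k:c[k] for k in c}); return c
def load(f): return dict(np.load('pics/'+f+'.npz'))
def ray(c,u,v):
    E=np.array(c['extrinsics']);R=E[:3,:3];t=E[:3,3]
    return -R.T@t, R.T@np.array([(u-c['cx'])/c['fx'],(v-c['cy'])/c['fy'],1])
def onz(c,u,v,z):
    o,d=ray(c,u,v); return o+d*(z-o[2])/d[2]
def proj(c,p):
    E=np.array(c['extrinsics']);q=E[:3,:3]@np.array(p)+E[:3,3]
    return np.array([c['fx']*q[0]/q[2]+c['cx'],c['fy']*q[1]/q[2]+c['cy']])
def tri(rays):
    A=0;b=0
    for o,d in rays:
        d=d/np.linalg.norm(d);P=np.eye(3)-np.outer(d,d);A=A+P;b=b+P@o
    return np.linalg.solve(A,b)
E
python3 - <<'E'
from h import *
a=snap('top','top0')['frame'];b=snap('side','side0')['frame']
for c in (load('top0'),load('side0')): print(ray(c,256,192))
cv2.imwrite('pics/t0.png',cv2.resize(a,(800,600)));cv2.imwrite('pics/s0.png',cv2.resize(b,(800,600)))
E
```

```text
(array([ 0.34285141, -0.05734766,  1.92578523]), array([ 0.1217029 , -0.01108391, -0.99252808]))
(array([ 0.18822236, -1.18043604,  0.64221923]), array([ 0.26789065,  0.87735132, -0.39875942]))
```

View pics/t0.png

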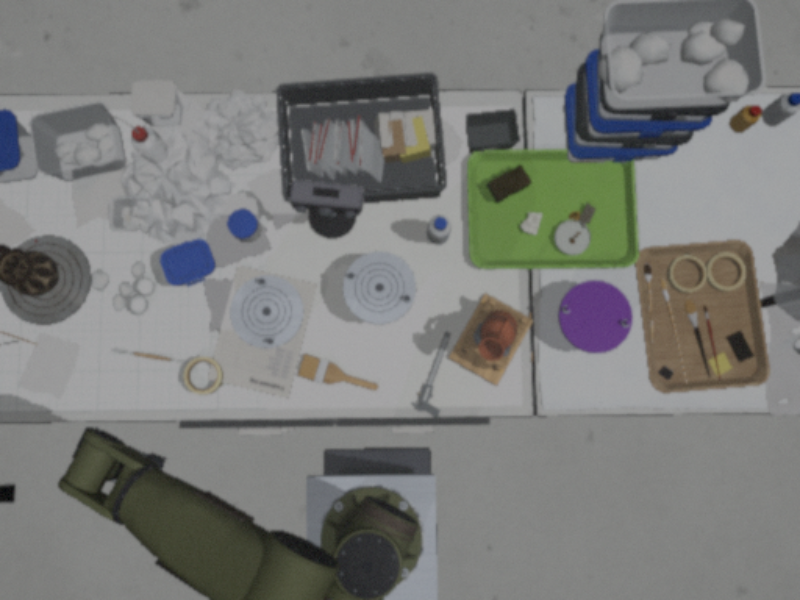

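View pics/s0.png

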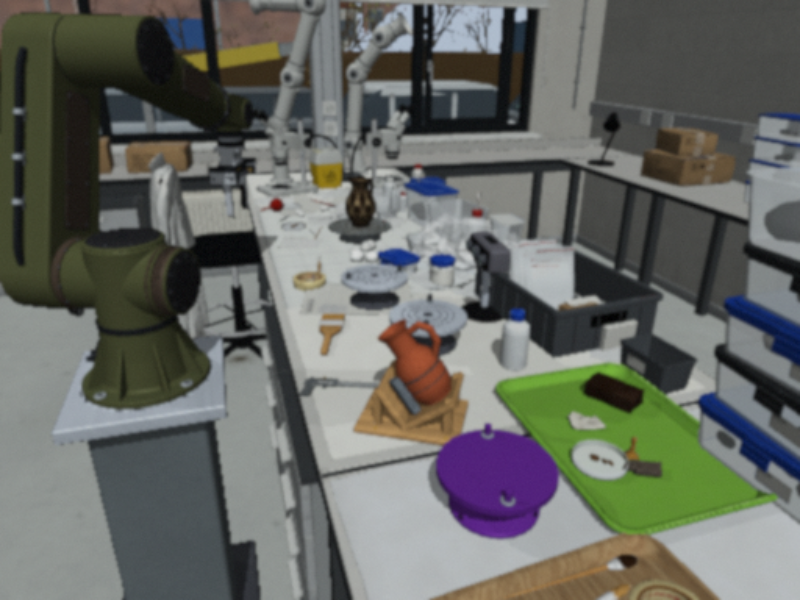

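The top view (800x600 scale) shows one wheel at (380,287) with pins at (350,275) and (406,297). The other is at (266,310) with pins at (261,281) and (268,341). The cradle and jug are at (490,340) with the mouth toward lower left, the bottle is at (439,230), the brush at (337,372) and the tape at (202,375). The purple look-alike at (595,316) is to be left alone.

Run:
```python
from h import *
c=load('top0');k=.64
def P(u,v,z): return onz(c,u*k,v*k,z).round(4)
print('R mid',P(380,287,.075),'pins',P(350,275,.094),P(406,297,.094))
print('L mid',P(266,310,.075),'pins',P(261,281,.094),P(268,341,.094))
for n,u,v,z in [('bottle',439,224,.13),('brush',337,372,.016),('tape',202,375,.025),('scanner',330,205,.1),('calip',430,405,0),('trayL',466,200,0.02)]: print(n,P(u,v,z))
for q in [(487,293),(533,322),(495,383),(450,353)]: print('cr',P(*q,.012))
s=load('side0')
m=cv2.inRange(cv2.cvtColor(s['frame'],cv2.COLOR_BGR2HSV),(0,110,60),(12,255,255))
# look poses
o=ctrl.observe();print(o['tool_pos'],o['ee_rot'])
print('jug mouth tri', tri([ray(c,491*k,347*k),ray(s,397*k,329*k)]))
print('handle',tri([ray(c,497*k,330*k),ray(s,425*k,327*k)]))
R=P(380,287,.075)
from scipy.spatial.transform import Rotation as Ro
# tool down, look over bench mid
for x,y,z in [(.40,-.16,.36),(.42,.12,.36)]:
  for yaw in (0,np.pi/2,np.pi,-np.pi/2):
    q=ctrl.ik([x,y,z],(Ro.from_euler('z',yaw)*Ro.from_euler('x',np.pi)).as_rotvec()); print(x,y,round(yaw,2),None if q is None else np.round(q,2))
w=snap('wrist','w0');E=np.array(w['extrinsics']);print(ray(w,256,192),E[:3,:3].T[:,0])
```

```text
R mid [ 0.6023 -0.0295  0.075 ] pins [0.6298 0.0427 0.094 ] [ 0.5746 -0.0924  0.094 ]
L mid [0.5486 0.2484 0.075 ] pins [0.6172 0.2581 0.094 ] [0.4717 0.2397 0.094 ]
bottle [ 0.7457 -0.1731  0.13  ]
brush [0.3982 0.0801 0.016 ]
tape [0.3941 0.413  0.025 ]
scanner [0.8025 0.0907 0.1   ]
calip [ 0.3142 -0.1507  0.    ]
trayL [ 0.8324 -0.2503  0.02  ]
cr [ 0.5931 -0.2988  0.012 ]
cr [ 0.5183 -0.4127  0.012 ]
cr [ 0.3669 -0.3129  0.012 ]
cr [ 0.4426 -0.2023  0.012 ]
[0.223084   0.50248504 0.20497306] [-6.51514982e-01 -3.07302591e+00  1.48252952e-03]
jug mouth tri [ 0.45137747 -0.28482156  0.17991618]
handle [ 0.4938273  -0.30040415  0.18483885]
0.4 -0.16 0 [-0.47 -0.05  1.56 -0.    1.63  1.11]
0.4 -0.16 1.57 [-0.47 -0.05  1.56  0.    1.63 -0.47]
0.4 -0.16 3.14 [-0.47 -0.05  1.56  0.    1.63 -2.04]
0.4 -0.16 -1.57 None
0.42 0.12 0 [ 0.19 -0.03  1.54 -0.    1.63  1.77]
0.42 0.12 1.57 [ 0.19 -0.03  1.54 -0.    1.63  0.19]
0.42 0.12 3.14 [ 0.19 -0.03  1.54  0.    1.63 -1.38]
0.42 0.12 -1.57 None
(array([0.15954936, 0.53218924, 0.38471912]), array([ 0.24614899, -0.08778067, -0.96565106])) [ 4.06318254e-01  9.13731553e-01 -3.54290876e-04]
```

Run:
```python
from h import *
D=[0,np.pi,0]
ctrl.movep([.40,.11,.40],D); a=snap('wrist','w1')
ctrl.movep([.36,-.23,.36],D); b=snap('wrist','w2')
print(a['fx'],ctrl.observe()['clock'])
im=np.hstack([a['frame'],b['frame']]); cv2.imwrite('pics/w1v.png',cv2.resize(a['frame'],(800,600)));cv2.imwrite('pics/w2v.png',cv2.resize(b['frame'],(800,600)))
```

```text
295.4830637786821 3.275
```

View pics/w1v.png

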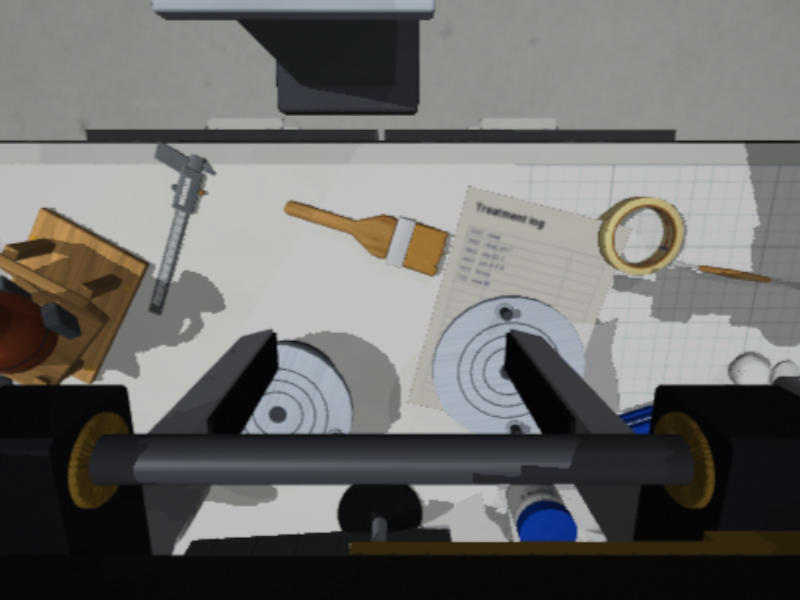

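View pics/w2v.png

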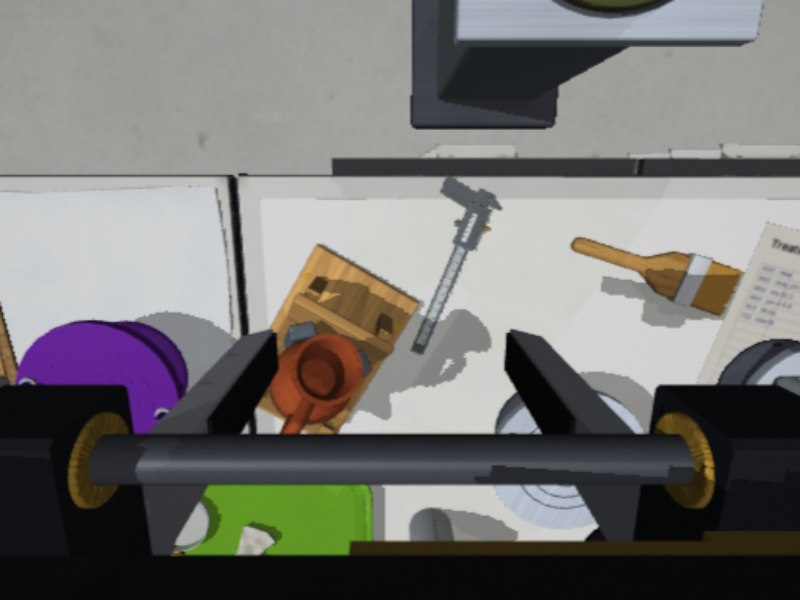

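In w1 (800 scale) the left wheel is centred near (507,370) with pins at (506,313) and (515,428), and the right wheel's hub is at (278,414). In w2 the jug rim is at (320,370), the handle at (296,418), and the cradle's front corners at (319,245) and (420,300).

```bash
cat >> h.py <<'E'
from scipy.spatial.transform import Rotation as Ro
def att(z,y):
    z=np.array(z,float);z/=np.linalg.norm(z);y=np.array(y,float);y-=z*(y@z);y/=np.linalg.norm(y)
    return Ro.from_matrix(np.c_[np.cross(y,z),y,z]).as_rotvec()
def pusher(C,a,s,tilt=25,gap=.008,half=20,run=.06,h=.081,rr=.074):
    """line start,end,attitude for pushing pin at angle a in sense s"""
    m=a+s*np.radians(half); u=np.array([np.cos(m),np.sin(m),0]); t=s*np.array([-u[1],u[0],0])
    pin=np.array([C[0]+.074*np.cos(a),C[1]+.074*np.sin(a),h])
    st=pin-t*(.0185+gap); en=st+t*(gap+run)
    T=np.radians(tilt); z=-u*np.sin(T)-np.array([0,0,np.cos(T)])
    ats=[att(z,t),att(z,-t)]
    return st,en,ats,z
def okatt(ps,ats):
    best=None
    for A in ats:
        q=[ctrl.ik(p,A) for p in ps]
        if all(x is not None for x in q):
            if best is None or np.abs(q[0]).max()<best[0]: best=(np.abs(q[0]).max(),A,q)
    return best
E
python3 - <<'E'
from h import *
k=.64;c=load('top0');s=load('side0');w1=load('w1');w2=load('w2')
def P(c,u,v,z): return onz(c,u*k,v*k,z).round(4)
print('L pins',P(w1,506,313,.094),P(w1,515,428,.094),'mid',P(w1,508,370,.075))
print('R mid',P(w1,278,414,.075))
# metal ellipse L in w1
f1,f2=P(w2,319,245,.012),P(w2,420,300,.012);print('front',f1,f2,np.linalg.norm(f1-f2), 'x-yaw',np.degrees(np.arctan2(-(f2-f1)[0],(f2-f1)[1])))
M=tri([ray(c,491*k,347*k),ray(s,397*k,329*k),ray(w2,320*k,370*k)]);print('mouth',M)
for q in (c,s,w2): print(proj(q,M)/k)
for nm,C,angs in [('L',(.5486,.2484),(np.arctan2(-.0735,-.0090),)),('L2',(.5486,.2484),(np.pi,)),('R',(.6023,-.0295),(1.205,-1.936))]:
  for a in angs:
    for sg in (1,-1):
      for tl in (0,25):
        st,en,ats,z=pusher(C,a,sg,tl); b=okatt([st-.08*z,st,en,en-.1*z],ats); print(nm,round(a,2),sg,tl,None if b is None else np.round(b[2][1],2))
A=cv2.resize(w2['frame'][140:300,150:270],(600,800))[:600];B=cv2.resize(s['frame'][190:280,220:310],(600,600))
cv2.imwrite('pics/crop.png',np.hstack([cv2.resize(A,(400,400)),cv2.resize(B,(400,400))]))
E
```

```text
L pins [0.4761 0.2383 0.094 ] [0.6164 0.2572 0.094 ] mid [0.5517 0.2498 0.075 ]
R mid [ 0.6087 -0.0241  0.075 ]
front [ 0.3681 -0.3103  0.012 ] [ 0.4336 -0.1932  0.012 ] 0.13417399151847575 x-yaw -29.22051004776772
mouth [ 0.45051928 -0.28605249  0.18000392]
[492.04626396 345.26872832]
[393.95879791 329.58063547]
[321.57417979 371.71308505]
L -1.69 1 0 [0.25 0.42 1.67 0.   1.05 0.02]
L -1.69 1 25 [ 0.04  0.46  1.69  0.48  1.13 -0.42]
L -1.69 -1 0 [ 0.22  0.51  1.54 -0.    1.1   0.69]
L -1.69 -1 25 [0.05 0.4  1.76 0.53 0.82 0.18]
L2 3.14 1 0 [ 0.46  0.41  1.68  0.    1.05 -1.46]
L2 3.14 1 25 [ 0.49  0.23  2.   -0.13  0.48  1.82]
L2 3.14 -1 0 [ 0.38  0.37  1.74  0.    1.03 -0.85]
L2 3.14 -1 25 [ 0.55  0.27  1.96 -0.53  0.71 -0.3 ]
R 1.21 1 0 [ 0.    0.65  1.31 -0.    1.18  0.02]
R 1.21 1 25 [ 0.18  0.72  1.26 -0.45  1.28  0.35]
R 1.21 -1 0 [ 0.03  0.56  1.46 -0.    1.13  0.75]
R 1.21 -1 25 [ 0.15  0.77  1.17 -0.28  1.54  0.92]
R -1.94 1 0 [-0.24  0.45  1.62 -0.    1.07 -0.23]
R -1.94 1 25 [-0.43  0.54  1.55  0.42  1.26 -0.59]
R -1.94 -1 0 [-0.25  0.55  1.47 -0.    1.12  0.46]
R -1.94 -1 25 [-0.44  0.49  1.64  0.52  0.96 -0.01]
```

View pics/crop.png

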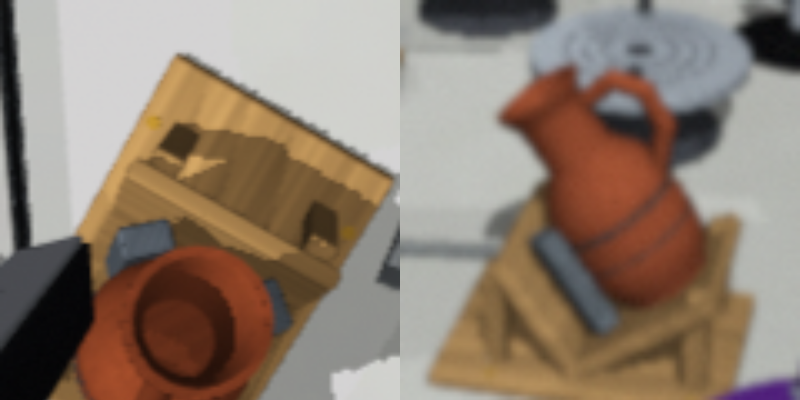

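```bash
cat > test.py <<'E'
from h import *
import sys
n,cx,cy,px,py,s=sys.argv[1],*map(float,sys.argv[2:7]); C=np.array([cx,cy])
a=np.arctan2(py-cy,px-cx)
st,en,ats,z=pusher(C,a,s,25,gap=.010,run=.055); b=okatt([st-.09*z,st,en,en-.16*z],ats); A=b[1]
if ctrl.observe()['opening']>.01: ctrl.grasp(5)
ctrl.movep(st-.09*z,A); ctrl.servo_line(st,v=.25); f0=ctrl.observe()
ctrl.servo_line(en,v=.15); f1=ctrl.observe()
ctrl.servo_line(en-.13*z,v=.4)
fr=[]
for i in range(4):
    c=ctrl.capture('top'); fr.append(c); print('t',round(ctrl.observe()['clock'],2)); 
    if i<3: ctrl.hold(.15)
u,v=np.round(proj(c,[cx,cy,.075])).astype(int)
ims=[cv2.resize(load('top0')['frame'][v-28:v+28,u-28:u+28],(160,160))]+[cv2.resize(f['frame'][v-28:v+28,u-28:u+28],(160,160)) for f in fr]
cv2.imwrite(f'pics/test{n}.png',np.hstack(ims)); print(f0['contact_force'].round(1) if hasattr(f0['contact_force'],'round') else f0['contact_force'],f1['contact_force'])
E
python3 test.py L .5475 .2487 .474 .239 1 && python3 test.py R .604 -.027 .5746 -.0924 1
python3 - <<'E'
import cv2,numpy as np
cv2.imwrite('pics/tests.png',np.vstack([cv2.imread('pics/testL.png'),cv2.imread('pics/testR.png')]))
E
```

```text
t 9.48
t 9.68
t 9.88
t 10.08
[ 0.4 -0.4  0.3] [0.53804336 0.29293838 0.1485454 ]
t 13.28
t 13.48
t 13.68
t 13.88
[0.2 0.4 0.1] [-0.17461893 -0.03754035 -0.7390464 ]
```

View pics/tests.png

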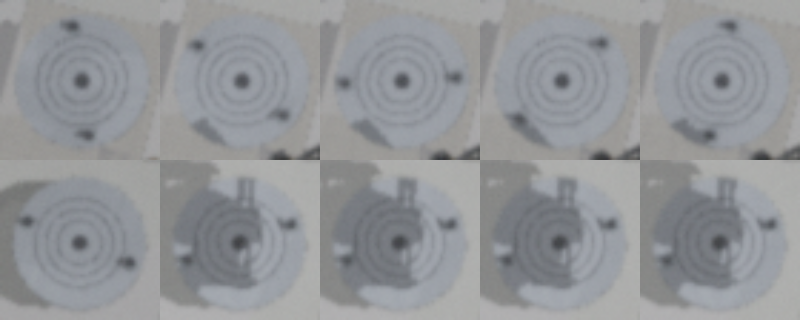

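The left wheel runs freely: its pins move about 38° every 0.2 s after release. The right one stopped as soon as it was let go, about 40° on. Next is the jug.

Run:
```python
from h import *
c=load('top0');s=load('side0');w2=load('w2')
def W(x,y): return onz(w2,150+x/3.3333,140+y/3.3333,.012)[:2]
for p,q in [((178,55),(80,235)),((392,180),(258,400))]:
    d=W(*q)-W(*p); print('edge yaw',np.degrees(np.arctan2(d[1],d[0])))
d=W(392,180)-W(178,55);print('front yaw',np.degrees(np.arctan2(-d[0],d[1])))
M=tri([ray(c,314,222),ray(s,251.5,211.4),ray(w2,209,236.3),ray(w2,209,236.3)]);print('mouth',M)
for q in (c,s,w2): print(proj(q,M))
psi=np.radians(-30.5)
ax=np.array([-np.sin(np.radians(35))*np.cos(psi),-np.sin(np.radians(35))*np.sin(psi),np.cos(np.radians(35))])
jy=np.array([-np.sin(psi),np.cos(psi),0])
st=M+.075*ax
b=okatt([st,M-.048*ax],[att(-ax,jy),att(-ax,-jy)]);print(np.round(b[2],2))
p=ctrl.observe()['tool_pos']; ctrl.servo_line([p[0]-.03,p[1],.28],v=.4)
ctrl.open_gripper(); ctrl.movep(st,b[1])
w=snap('wrist','w3');print(proj(w,M),ctrl.observe()['clock'])
cv2.imwrite('pics/w3v.png',cv2.resize(w['frame'],(800,600)))
```

```text
edge yaw -30.090967714549972
edge yaw -29.788312916264175
front yaw -30.988843365388252
mouth [ 0.44881695 -0.28256376  0.17745974]
[313.85566584 221.5030856 ]
[251.18873602 211.29424642]
[208.68414036 235.90527582]
[[-0.69 -0.2   2.08  0.15  0.66 -1.82]
 [-0.66  0.12  2.04  0.2   0.38 -1.86]]
[248.59573092 192.45694709] 17.0083
```

View pics/w3v.png

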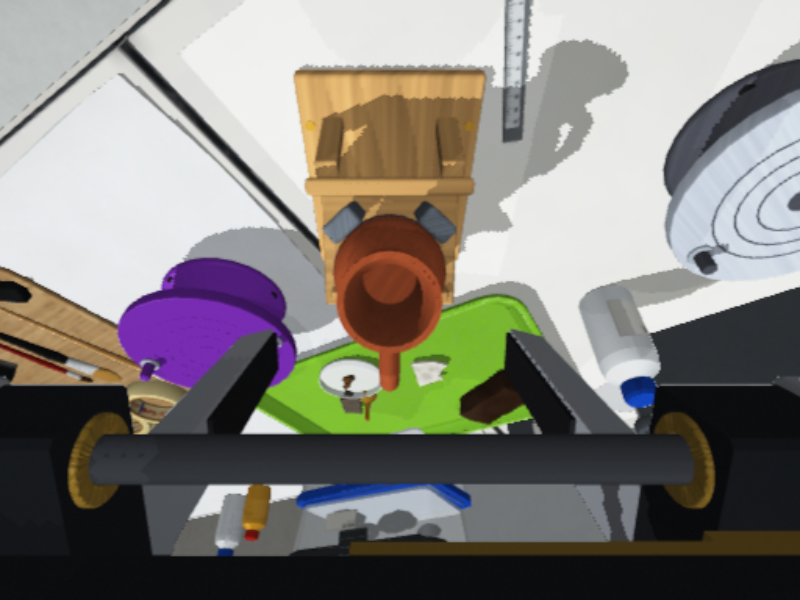

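Rim centre appears at (390,302), against a predicted (388,301), and the cradle edge is aligned with the gripper. Grasping.

Run:
```python
from h import *
M=np.array([.44881695,-.28256376,.17745974]);psi=np.radians(-30.3)
ax=np.array([-np.sin(np.radians(35))*np.cos(psi),-np.sin(np.radians(35))*np.sin(psi),np.cos(np.radians(35))])
print('stop',ctrl.servo_line(M-.046*ax,v=.12,f_stop=8))
o=ctrl.observe();print(np.dot(o['tool_pos']-M,ax))
ctrl.grasp(45); o=ctrl.observe();print(o['opening'],o['grasp_force'],o['contact_force'])
a=snap('top','t1')
p=np.array(o['tool_pos']); ctrl.servo_line(p+.11*ax,v=.15)
o=ctrl.observe();print(o['opening'],o['contact_force'],o['clock'])
b=snap('top','t2'); sd=snap('side','s2'); 
for f in (load('top0'),a,b):
    u,v=proj(f,[.5475,.2487,.075]);g=255-f['frame'].min(2).astype(float);ui,vi=int(round(u)),int(round(v))
    w=g[vi-4:vi+5,ui-4:ui+5];w=np.clip(w-np.percentile(w,60),0,None);yy,xx=np.mgrid[vi-4:vi+5,ui-4:ui+5]
    print('hub',onz(f,(w*xx).sum()/w.sum(),(w*yy).sum()/w.sum(),.075))
ims=[cv2.resize(f['frame'][vi-28:vi+28,ui-28:ui+28],(300,300),interpolation=cv2.INTER_NEAREST) for f in (a,b)]
cv2.imwrite('pics/chk.png',np.vstack([np.hstack(ims),cv2.resize(sd['frame'][100:300,156:356],(600,300))]))
```

```text
stop False
-0.045608809890534424
0.056765192014704015 45.00036120414734 [-1.0330425  -0.47922266  1.67183467]
0.05710472375628273 [-0.22971301 -0.10895052 -3.23786168] 19.775
hub [0.54704452 0.24880716 0.075     ]
hub [0.54682107 0.24857261 0.075     ]
hub [0.5468317  0.24854323 0.075     ]
```

View pics/chk.png

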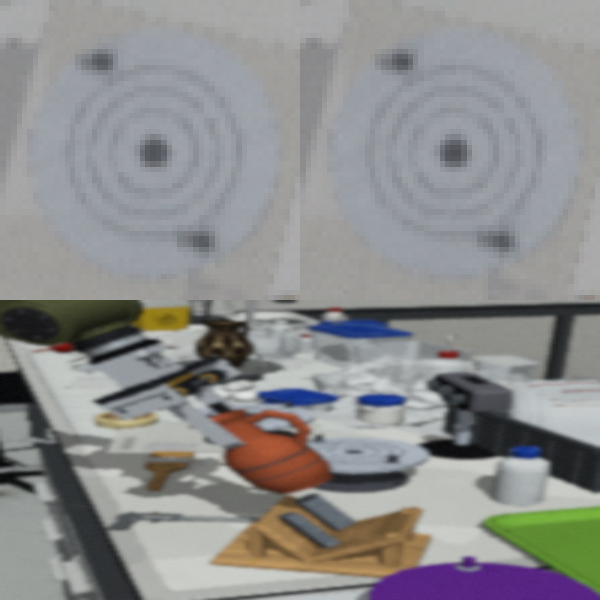

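Run:
```python
from h import *
C=np.array([.5469,.2486]); q0=np.array(ctrl.observe()['joint_positions'])
P=[C[0],C[1],.26]; best=None
for yaw in np.radians(range(-180,180,15)):
    A=att([0,0,-1],[np.cos(yaw),np.sin(yaw),0]); q=ctrl.ik(P,A)
    if q is not None:
        d=np.abs(np.array(q)-q0)[[3,4,5]].max()+.3*abs(q[5])
        if best is None or d<best[0]: best=(d,yaw,A,q)
print(best)
p=np.array(ctrl.observe()['tool_pos']); ctrl.servo_line([p[0],p[1],.30],v=.3)
A=best[2]
ctrl.movep([.46,-.02,.30],A); ctrl.movep(P,A); ctrl.hold(.3)
s=snap('side','s3');w=snap('wrist','w4');t=snap('top','t3')
o=ctrl.observe();print(o['clock'],o['opening'],o['tool_pos'],o['contact_force'])
hs=cv2.cvtColor(s['frame'],cv2.COLOR_BGR2HSV);m=cv2.inRange(hs,(0,110,50),(14,255,255))
u,v=proj(s,[P[0],P[1],.22]);u,v=int(u),int(v);print(u,v)
m2=np.zeros_like(m);m2[v-60:v+60,u-50:u+50]=m[v-60:v+60,u-50:u+50];ys,xs=np.nonzero(m2);print(ys.min(),ys.max(),xs.min(),xs.max())
for h in (.104,.104-.104,.150-.104+.104): pass
for k in (-.104,0,.017,.046): print(k,proj(s,[P[0],P[1],.26+k]))
a=cv2.resize(s['frame'][v-50:v+50,u-50:u+50],(400,400),interpolation=cv2.INTER_CUBIC)
cv2.imwrite('pics/up.png',np.hstack([a,cv2.resize(w['frame'],(400,300))[:300] if 0 else cv2.copyMakeBorder(cv2.resize(w['frame'],(400,300)),0,100,0,0,cv2.BORDER_CONSTANT)]))
```

```text
(np.float64(1.1598331770624863), np.float64(1.3089969389957472), array([0.41006013, 3.11471589, 0.        ]), array([ 3.65679758e-01,  3.82223233e-01,  1.28581448e+00, -4.44089210e-16,
        1.47355494e+00, -9.43317181e-01]))
22.775 0.056753357904545415 [0.54694895 0.24836564 0.26012795] [-0.13611596 -0.14695731 -1.27018405]
237 142
106 158 227 269
-0.104 [238.15279262 157.63691268]
0 [237.83949285 132.89252863]
0.017 [237.78668938 128.72211628]
0.046 [237.69554105 121.52323059]
```

View pics/up.png

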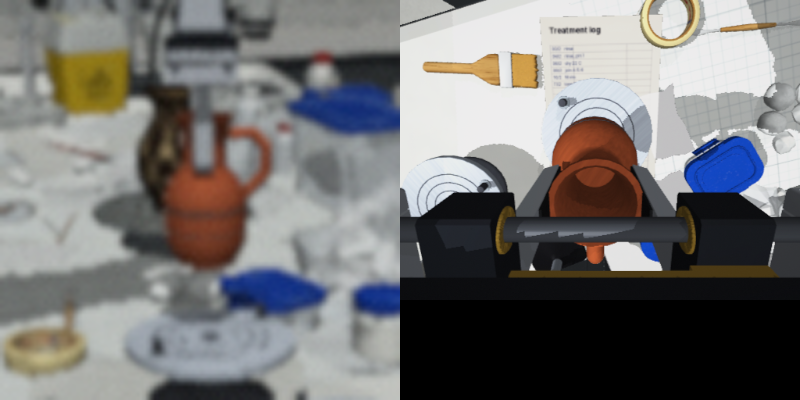

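The jug hangs upright, with the rim centre in the wrist view at about (252,257) px. I'll check its offset, then lower it.

Run:
```python
from h import *
w=load('w4');o=ctrl.observe();p=np.array(o['tool_pos'])
for z in (.040,.046,.052): print(z,proj(w,p+[0,0,z]))
m=onz(w,252,257,p[2]+.046);d=m-p;print('offset',d)
A=o['ee_rot']
q=p.copy();
if np.linalg.norm(d[:2])<.012: q[:2]=np.array([.5469,.2486])-d[:2]*.7
ctrl.servo_line([q[0],q[1],.195],v=.1)
print(ctrl.servo_line([q[0],q[1],.165],v=.025,f_stop=3))
o=ctrl.observe();print(o['tool_pos'],o['contact_force'],o['clock'])
ctrl.hold(.2)
ctrl.open_gripper();ctrl.hold(.2)
o=ctrl.observe();ctrl.servo_line([q[0],q[1],.30],v=.15)
ctrl.movep([.35,.05,.34],A)
t=snap('top','t4');s=snap('side','s4');print(ctrl.observe()['clock'])
hs=cv2.cvtColor(t['frame'],cv2.COLOR_BGR2HSV);mk=cv2.inRange(hs,(0,90,40),(14,255,255));u,v=map(int,proj(t,[.547,.249,.15]))
mm=np.zeros_like(mk);mm[v-40:v+40,u-40:u+40]=mk[v-40:v+40,u-40:u+40]
ys,xs=np.nonzero(mm);print('jugpx',xs.min(),xs.max(),ys.min(),ys.max(),'expected mouth',proj(t,[.5469,.2486,.225]),'belly',proj(t,[.5469,.2486,.12]))
a=cv2.resize(t['frame'][v-36:v+36,u-36:u+36],(400,400),interpolation=cv2.INTER_CUBIC)
u2,v2=map(int,proj(s,[.547,.249,.15]));b=cv2.resize(s['frame'][v2-40:v2+40,u2-40:u2+40],(400,400),interpolation=cv2.INTER_CUBIC)
cv2.imwrite('pics/placed.png',np.hstack([a,b]));print(u,v,u2,v2)
```

```text
0.04 [248.10675657 251.82581474]
0.046 [248.04015728 257.35029998]
0.052 [247.96805893 263.33093862]
offset [0.00032833 0.00194896 0.046     ]
True
[0.54672662 0.24695645 0.17551312] [ 0.44084592 -1.65050901  3.50360756] 24.3583
27.675
jugpx 156 179 180 208 expected mouth [163.147478   194.21916045] belly [168.19922266 197.53790466]
166 196 238 158
```

View pics/placed.png

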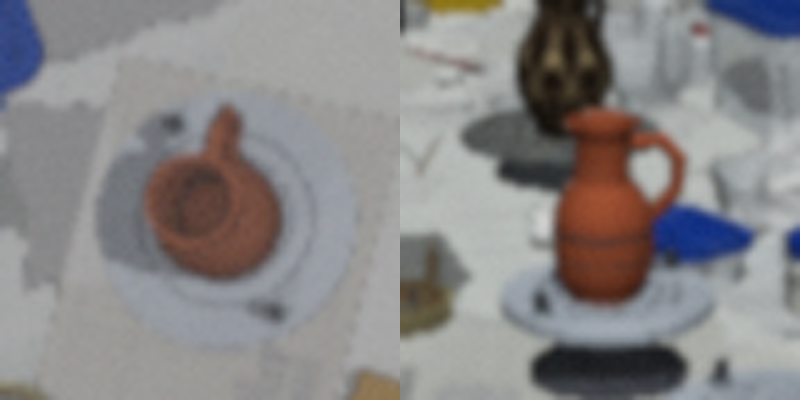

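The jug stands upright; the mask edges put it within about 2 mm of the centre. The pins are at crop (172,122) and (268,312). Now the final push on the near pin, with the tool tilted outward.

Run:
```python
from h import *
t=load('t4');C=np.array([.5469,.2486])
p1=onz(t,160.6,181.6,.094)[:2];p2=onz(t,177.8,215.8,.094)[:2]
d=p1-p2; a=np.arctan2(-d[1],-d[0]); print(p1,p2,np.linalg.norm(d),a)
def mask(f):
    u,v=map(int,proj(f,[.547,.249,.15]));m=cv2.inRange(cv2.cvtColor(f['frame'],cv2.COLOR_BGR2HSV),(0,90,40),(14,255,255));return m[v-30:v+30,u-30:u+30]
b=None
for sg in (1,-1):
    st,en,ats,z=pusher(C,a,sg,28,gap=.010,run=.060); b=okatt([st-.09*z,st,en,en-.16*z],ats)
    if b: break
print(sg,st,en,np.round(b[2],2))
ctrl.grasp(5)
n0=(mask(ctrl.capture('top'))!=mask(ctrl.capture('top'))).sum()
A=b[1]; ctrl.movep(st-.10*z,A); ctrl.servo_line(st,v=.15)
ctrl.servo_line(en,v=.14); ctrl.servo_line(en-.14*z,v=.4)
ms=[]
for i in range(3):
    f=ctrl.capture('top');cv2.imwrite(f'pics/fin{i}.png',f['frame']);ms.append(mask(f)); 
    if i<2: ctrl.hold(.1)
x=[(ms[i]!=ms[i+1]).sum() for i in range(2)]
o=ctrl.observe();print(n0,x,[int((m>0).sum()) for m in ms],o['clock'],o['contact_force'])
if min(x)>n0+20: print('done',ctrl.job_done())
```

```text
[0.61075909 0.28238837] [0.48060389 0.21628386] 0.14598006598605817 -2.6716530813974804
1 [0.46010361 0.23455442 0.081     ] [0.5112363  0.18674806 0.081     ] [[ 0.21 -0.04  2.1   0.42  0.72  0.69]
 [ 0.27  0.19  2.08  0.53  0.51  0.61]
 [ 0.13  0.26  1.98  0.57  0.58  0.45]
 [ 0.01 -0.09  1.99  0.44  0.94  0.55]]
26 [np.int64(91), np.int64(84)] [356, 339, 345] 33.25 [ 0.18702219 -0.21737618 -0.14497935]
the job is handed in; nothing more can be done
done None
```

The job is handed in at 33 s: the left wheel is the free-running one, the jug stands within about 2 mm of its middle, and it was still turning with the jug when I let go; the other wheel binds and nothing else was moved.

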